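# Fetch the long roller from under the tool tray

## Robot

A 6-joint arm with a two-finger parallel gripper is mounted at the origin on the work surface. World frame = base frame: x ahead of the robot, y to its left, z up, the work surface at z = 0. Lengths are in m, angles in rad, forces in N, time in s.
With the tool pointing down it reaches from about 0.25 to 0.725 m from the base axis. Payload 4 kg.
Tool frame: the origin (TCP) lies on the centre line of the jaws, within the pads' length; the fingertips stand 17 mm ahead of it and the grasp point (between the pads) lies 2 mm behind it; z points along the fingers, y is the line along which they close (so a half turn about z gives the same grasp; the last joint's range is limited). The gripper opens to 85 mm and grips with 20 to 120 N. Pads are 22 mm wide; open, the fingers measure 114 mm over their backs; the gripper's body (76 mm by 85 mm) begins 54 mm behind the grasp point. The pads swing forward as they close: fully open they stand 13 mm farther back than shut.
Start: joints at [-1.127, 0.241, 0.005, 1.335, 0, 1.571], TCP at [0.215, -0.452, 0.248] pointing down, gripper open.
Joint ranges: [-2.72, 2.72], [-1.05, 1.87], [-1.09, 1.28], [-1.99, 2.15], [-1.42, 1.44], [-3.14, 3.14]. Speed limits (rad/s): [2.79, 2.79, 3.14, 3.14, 3.14, 3.14].

## Interface

Orientations are given as a unit quaternion [x, y, z, w].
In Python, from workcell import get_obs, imaging, order gives the robot as it stands.
- The arm moves only by the tool apply_moves, never from a script. Its argument "targets" is a list that holds one entry, the list of rows, each a list of 5 numbers: the shift along the world's x, y, z in units of 40 mm (1.0 is 40 mm), then the turn about the world's z in degrees, then the gripper command: -1 is shut, 1 is fully open, values between are in proportion. In form: [[[dx, dy, dz, turn, fingers], ...]]. A call has 1 to 8 rows; each row shifts and turns the commanded pose from where the row before left it; what a row does not reach is not made up. A row lasts 1/12 s, in which the tool goes at most 41.7 mm and 7.16 degrees, less where a joint would pass 70% of its speed; a pose out of reach is approached as far as the arm can. A call is refused whole if a number of a shift passes 1 or a number of a turn 7.16, either way. A call with a gripper value outside its range is refused whole. The fingers move at their own pace and stop on an object; the grip force is fixed at half the most. Time passes only in rows, so rows that do not move let the fingers close. It gives the time, the measured TCP pose, the force, the opening and the grip force at its end, in the units of the state.
- get_obs(): the state, without advancing time (a new reading comes with each control period).
- imaging.camera(name): name is "side" or "top"; returns (picture, depth): 420x560x3 uint8, blue, green, red; 420x560 float32, m along the optical axis (not along the pixel's ray), 0 where there is no reading.
- imaging.get_calibration(name): a dict with "camera_matrix" (3x3 intrinsics, pixels), "eye" and "rotation" of the camera in the world. Camera axes: x right, y down, z forward; pixel columns grow to the right and rows downward; lengths in m; the calibration is good to about 2 mm. A picture is of the moment at which its call begins. get_calibration takes no time and is no camera call.
- order.job_done(): hands the job in; it is judged then, once.
The state is a dict: "clock": time; "joint_pos": joint angles; "joint_vel": joint speeds; "tau": joint torques, N m; "eef_pos": TCP position; "tool_rot": TCP orientation; "ft_force": force on the tool from outside, world axes, zero at the start; "ft_torque": the same for the moment, N m; "grip_width": finger opening in m; "grasp_force": force on a finger pad.
Only numpy, scipy, OpenCV 4.12 (cv2) and the standard library are available. Lean on these libraries where they do the work, as an engineer would, in place of code of your own. Each camera call takes 0.05 s, during which the arm holds its last target. There are 200 camera calls.

## Task

The long wooden roller is wanted for rolling slabs: lift the tool tray off the crate and set it down on the bare plywood board, take the long roller out of the crate and lay it centred in both saddles of the empty roller cradle on the table, then put the tray back on the crate as it was, fully seated. Lower things into place rather than dropping them. The short roller stays lying in its saddles in the crate, and the three pots are left where they stand.

Things in the scene. Friction and masses are not known exactly. Their poses are not given: they have to be found in the camera images.
- crate: open wooden crate, fixed to the table, 200 (x) by 208 (y) by 74 mm high, walls and floor 8 mm thick (opening 184 by 192 mm). Origin at the centre of its underside, z up. Holds two rollers, side by side along its x axis, under the tray.
- crate_saddles (a point): middle of the crate's opening at the height of the roller axes, 42 mm above the crate's underside, axes as the crate. Two pairs of shallow V saddles hold a roller each along x, at y = +45 and -45 mm; which roller is on which side varies. Saddles are 12 mm thick, centred at x = +-32 mm: the middle 52 mm is free for fingers down to the floor, 34 mm below.
- ware_board: bare square plywood board lying on the table, fixed, 220 by 220 by 12 mm thick; origin at the centre of its underside, z up. The tray is set aside here.
- cradle: empty roller cradle, fixed to the table: dark base plate 130 (x) by 80 (y) by 10 mm with two pale shallow V saddles, 12 mm thick, 52 wide, centred at x = +-40 mm (68 mm gap between). Origin at the centre of the underside, z up. A roller in it lies along x at y = 0, its axis 52 mm above the underside. The lips end 12 mm below the axis, 19 mm to each side.
- long_roller_mid (a point): centre of the long roller: a loose plain wooden cylinder 40 mm in diameter and 140 mm long with an 18 mm thick knob of 10 mm at each end (160 mm overall), about 0.16 kg. Its x axis runs along the roller; either end may lead. It starts in the crate, hidden under the tray.
- short_roller_mid (a point): centre of the short roller: as the long one, 40 mm in diameter, but 90 mm long with the same knobs (110 mm overall), about 0.11 kg. Its x axis runs along the roller. It stays in the crate.
- tray_grip (a point): grip point of the loose tool tray (0.45 kg, 200 (x) by 208 (y) mm): in its central upright grip board, 100 mm long (x), 18 mm thick (y), top 18 mm above the point. The point is on the tray's middle axis, 66 mm above the underside, 52 above the inner floor, 26 above the wall tops; z up. Two modelling tools are fixed in the tray at y = +-70 mm.
- tray_base (a point): centre of the tray's underside, axes as tray_grip. It is a plinth 172 (x) by 180 (y) by 8 mm that drops into the crate's opening with 6 mm play each side until the tray rests on the rim: this point is then 66 mm above the crate's underside (grip point 132 mm). The tray starts so, x along the crate's x; half turned fits too. Standing on the board this point is 12 mm above the table.
- tumbler: loose terracotta tumbler, 72 mm across, 95 mm high, a bystander; origin at the centre of its underside.
- mug: loose white mug, 80 mm across plus handle, 90 mm high, a bystander; origin at the centre of its underside.
- bowl: loose terracotta bowl, 120 mm across, 55 mm high, a bystander; origin at the centre of its underside.
There are look-alikes about, which are no part of the job. What is shaped like the cradle but blue is not meant.

How it is judged:
By the outcome, as a careful person would: the job done as asked, in the order asked, and still so for the second after the job is handed in, with the robot touching nothing.
It also fails if it takes over 72 s, if anything falls off the work surface, if the arm or the gripper's body presses on something with over 40 N, if the wrist force passes 120 N, or if a joint passes its speed limit or range.

## Working session

There is one attempt and no reset: what is moved stays moved. The work goes in short steps, Python scripts to look and compute and a tool call to move; the robot and the scene stay as the last step left them, time stands still between calls to the robot, and variables do not carry over. Pictures are saved under pics/ and viewed, at most 10 in all, crops included, and the job is handed in when it is done.

Besides the shell and the picture viewer there is one more tool, called after "Request:" as a command line: name --argument value ..., lists and objects as JSON in quotes. apply_moves: Moves the arm, as the interface text tells. Its arguments: {"type":"object","properties":{"targets":{"type":"array","items":{"type":"array","items":{"type":"array","items":{"type":"number"}}}}},"required":["targets"]}

```bash
mkdir -p pics
cat > h.py <<'E'
import numpy as np, cv2
from workcell import get_obs, imaging, order
def cam(n):
    p,d=imaging.camera(n); c=imaging.get_calibration(n); return p,d,c
def pts(d,c):
    K=np.array(c["camera_matrix"]);R=np.array(c["rotation"]);e=np.array(c["eye"])
    v,u=np.mgrid[:d.shape[0],:d.shape[1]]
    P=np.stack([(u-K[0,2])/K[0,0]*d,(v-K[1,2])/K[1,1]*d,d],-1)
    return P@R.T+e
def proj(X,c):
    K=np.array(c["camera_matrix"]);R=np.array(c["rotation"]);e=np.array(c["eye"])
    q=(np.atleast_2d(X)-e)@R; return (q@K.T)[:,:2]/q[:,2:]
E
python3 - <<'E'
from h import *
for n in("top","side"):
    p,d,c=cam(n); cv2.imwrite(f"pics/{n}0.png",p); np.savez(f"{n}0.npz",p=p,d=d); print(n,c)
print(get_obs())
E
```

```text
top {'camera_matrix': array([[496.16740769,   0.        , 281.31994605],
       [  0.        , 496.16740769, 212.48522637],
       [  0.        ,   0.        ,   1.        ]]), 'eye': array([0.40848816, 0.00629338, 1.44141263]), 'rotation': array([-0.70087766,  0.70913214, -0.05385239,  0.05479084])}
side {'camera_matrix': array([[414.44581049,   0.        , 277.36779693],
       [  0.        , 414.44581049, 209.07169227],
       [  0.        ,   0.        ,   1.        ]]), 'eye': array([ 0.50392732, -0.56287937,  0.72183586]), 'rotation': array([ 0.9218259 , -0.10170906,  0.04388681, -0.37143806])}
{'clock': 0.1, 'joint_pos': array([-1.12699692e+00,  2.41322601e-01,  3.86938200e-03,  1.33524193e+00,
       -1.40515584e-05,  1.57079125e+00]), 'joint_vel': array([ 0.00016337, -0.00391131,  0.00286189, -0.00054189,  0.00096256,
       -0.00012916]), 'tau': array([-9.94302391e-04, -3.73137510e+01,  2.53010380e+01,  1.08429321e-02,
       -1.60540144e-04,  5.56101298e-07]), 'eef_pos': array([ 0.21444923, -0.45107277,  0.24751347]), 'tool_rot': array([ 9.75480117e-01,  2.20085528e-01, -2.15800335e-04, -9.24585948e-04]), 'ft_force': array([-0.9043841 , -0.63285961,  0.17663945]), 'ft_torque': array([-0.02532249, -0.01704468, -0.01006335]), 'grasp_force': 0.0, 'grip_width': 0.0856404702324906}
```

View pics/top0.png

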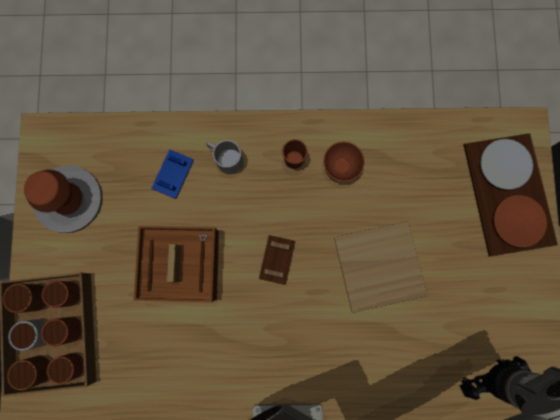

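View pics/side0.png

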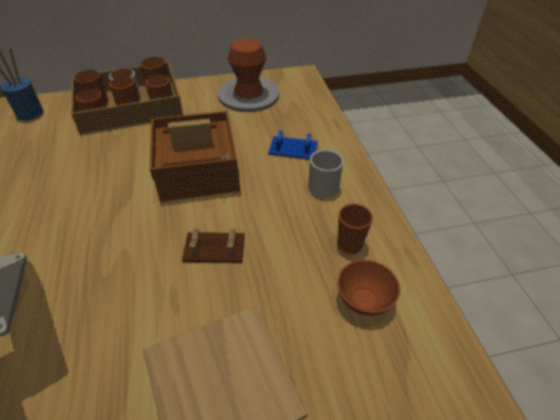

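The top picture shows the tray on the crate at (176,264) with its grip board at (171,263). The candidates are:
- **Cradle:** the dark base at (277,259) with pale saddles at (280,245) and (273,273). The look-alike is the blue one at (173,174).
- **Board:** bare plywood at (380,266). The look-alike is the dark board with plates at (510,195).
- **Crate:** the one with the tray. The look-alike is the pot crate at (45,330).

I choose the dark cradle, the plywood board and the crate with the tray, and measure those next.

```bash
cat >> h.py <<'E'
from scipy.spatial.transform import Rotation as Ro
_g=imaging.get_calibration
def cam(n):
    p,d=imaging.camera(n); return p,d,cal(n)
def cal(n):
    c=dict(_g(n)); c["rotation"]=Ro.from_quat(c["rotation"]).as_matrix(); return c
def rect(P,m):
    q=(P[m][:,:2]*1000).astype(np.float32); r=cv2.minAreaRect(q)
    return np.round(r[0],1),np.round(r[1],1),round(r[2],1),len(q),np.round(np.median(P[m][:,2])*1000,1)
E
python3 - <<'E'
from h import *
z=np.load("top0.npz");p,d=z["p"],z["d"];c=cal("top");P=pts(d,c)
print("table z",np.median(P[320:400,120:240,2]))
def box(u0,u1,v0,v1):
    m=np.zeros(d.shape,bool);m[v0:v1,u0:u1]=1;return m
Z=P[...,2]
B=box(120,235,215,315)
print("tray",rect(P,B&(Z>.085)&(Z<.115)), "rim",rect(P,B&(Z>.098)&(Z<.112)))
print("grip",rect(P,B&(Z>.14)))
B=box(325,435,215,320);print("board",rect(P,B&(Z>.008)&(Z<.03)))
B=box(255,300,230,290);print("base",rect(P,B&(Z>.007)));print("sadd",rect(P,B&(Z>.03)))
for n,b in dict(mug=(205,245,135,175),tum=(280,310,135,172),bowl=(320,370,138,185)).items():
    print(n,rect(P,box(*b)&(Z>.035)), P[box(*b)][:,2].max())
im=np.hstack([cv2.resize(p[210:320,120:240],None,fx=3.3,fy=3.3,interpolation=2),cv2.resize(p[225:295,245:310],None,fx=5,fy=5.19,interpolation=2)[:363]])
cv2.imwrite("pics/crop1.png",im)
E
```

```text
table z 2.2142317561035796e-05
tray (array([481.5, 295.6]), array([210.3, 200.4]), 88.4, 1577, np.float64(100.1)) rim (array([481.5, 295.7]), array([210.3, 200.3]), 88.3, 814, np.float64(105.5))
grip (array([469.4, 154.1]), array([304.6,  96.9]), 85.2, 339, np.float64(150.4))
board (array([ 470.6, -272.4]), array([314. , 295.6]), 87.7, 5651, np.float64(13.1))
base (array([494. ,  20.1]), array([125.6, 170.3]), 88.8, 1157, np.float64(11.4))
sadd (array([476.8,  23.8]), array([ 56.9, 129.2]), 80.6, 150, np.float64(38.4))
mug (array([636.4,  80.1]), array([472.6,  78.2]), 27.4, 441, np.float64(73.4)) 1.4414126334043047
tum (array([617.8, -30.1]), array([ 70.2, 419.5]), 89.3, 364, np.float64(79.4)) 1.4414126334043047
bowl (array([ 608.8, -121. ]), array([117.8, 459.8]), 71.9, 453, np.float64(50.0)) 1.4414126334043047
```

View pics/crop1.png

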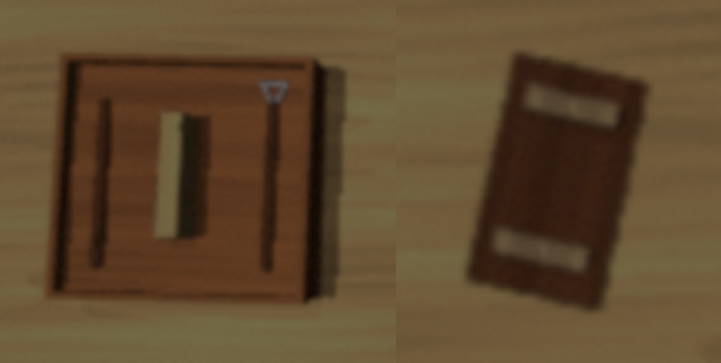

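The crop confirms the choice: the tray with its upright grip board (crop about (172,175)) and the dark cradle with two pale saddles (570,105) and (540,250). The depth holes contaminated the rectangles, so I will redo them cleanly.

```bash
cat >> h.py <<'E'
def comp(P,lo,hi,u0,u1,v0,v1):
    m=np.zeros(P.shape[:2],np.uint8);m[v0:v1,u0:u1]=1;m&=((P[...,2]>lo)&(P[...,2]<hi)).astype(np.uint8)
    n,l,s,_=cv2.connectedComponentsWithStats(m);return l==1+np.argmax(s[1:,4])
E
python3 - <<'E'
from h import *
z=np.load("top0.npz");d=z["d"];c=cal("top");P=pts(d,c)
for n,a in dict(rim=(.098,.112,120,235,215,315),grip=(.143,.158,150,190,235,290),board=(.007,.02,325,435,215,320),base=(.006,.06,250,305,230,290),s1=(.03,.06,262,292,236,255),s2=(.03,.06,262,292,262,285),mug=(.04,.12,205,245,135,175),tum=(.04,.12,280,310,135,172),bowl=(.02,.08,320,370,138,185)).items():
    m=comp(P,*a);print(n,rect(P,m),np.round(P[m].mean(0)*1000,1),np.round(cv2.boxPoints(cv2.minAreaRect((P[m][:,:2]*1000).astype(np.float32)))).tolist())
E
```

```text
rim (array([481.5, 295.7]), array([210.3, 200.3]), 88.3, 776, np.float64(105.5)) [482.1 298.1 105.3] [[378.0, 194.0], [578.0, 188.0], [585.0, 398.0], [385.0, 404.0]]
grip (array([481.2, 295.2]), array([19.5, 96.3]), 87.9, 276, np.float64(150.1)) [480.2 294.5 149.9] [[433.0, 287.0], [529.0, 284.0], [530.0, 303.0], [433.0, 307.0]]
board (array([ 473.8, -274.4]), array([224.4, 226.5]), 11.8, 5706, np.float64(13.0)) [ 470.3 -274.1   13. ] [[341.0, -186.0], [387.0, -408.0], [607.0, -362.0], [560.0, -141.0]]
base (array([494.7,  19.7]), array([ 88.3, 132.7]), 78.1, 1182, np.float64(11.2)) [493.1  21.3  14.4] [[421.0, -10.0], [551.0, -37.0], [569.0, 49.0], [439.0, 77.0]]
s1 (array([536.3,  25.2]), array([24.4, 11.9]), 77.4, 35, np.float64(37.6)) [536.3  26.2  36.6] [[528.0, 15.0], [539.0, 12.0], [545.0, 36.0], [533.0, 38.0]]
s2 (array([458.4,  43.9]), array([24.1, 11.5]), 76.0, 35, np.float64(39.1)) [458.7  44.6  38.4] [[450.0, 34.0], [461.0, 31.0], [467.0, 54.0], [456.0, 57.0]]
mug (array([799.2, 164.3]), array([105.9,  78.2]), 27.2, 410, np.float64(74.5)) [791.5 163.3  72.3] [[734.0, 175.0], [770.0, 105.0], [864.0, 154.0], [828.0, 223.0]]
tum (array([790.6, -32.6]), array([70.6, 70.3]), 49.6, 338, np.float64(81.7)) [796.4 -32.9  77.3] [[741.0, -37.0], [794.0, -82.0], [840.0, -28.0], [787.0, 17.0]]
bowl (array([ 771.3, -174.2]), array([117.4, 117.6]), 79.6, 754, np.float64(39.7)) [ 781.3 -179.2   39.9] [[703.0, -221.0], [818.0, -243.0], [840.0, -127.0], [724.0, -106.0]]
```

Request:
apply_moves --targets '[[[0.277,0.778,0,6.4,1],[0.277,0.778,0,6.4,1],[0.277,0.778,0,6.4,1],[0.277,0.778,0,6.4,1],[0.277,0.778,0,6.4,1],[0.277,0.778,0,6.4,1],[0.277,0.778,0,6.4,1],[0.277,0.778,0,6.4,1]]]'

```text
clock: 0.77
eef_pos: [0.3032, -0.201, 0.248]
tool_rot: [0.783, 0.622, -0.0, -0.0]
ft_force: [1.2, -0.8, -0.0]
grip_width: 0.0854
grasp_force: 0.0
```

Request:
apply_moves --targets '[[[0.277,0.778,0,6.4,1],[0.277,0.778,0,6.4,1],[0.277,0.778,0,6.4,1],[0.277,0.778,0,6.4,1],[0.277,0.778,0,6.4,1],[0.277,0.778,0,6.4,1],[0.277,0.778,0,6.4,1],[0.277,0.778,0,6.4,1]]]'

```text
clock: 1.43
eef_pos: [0.3919, 0.0481, 0.2481]
tool_rot: [0.437, 0.899, -0.0, -0.0]
ft_force: [0.6, -0.7, -0.1]
grip_width: 0.0854
grasp_force: 0.0
```

Request:
apply_moves --targets '[[[0.277,0.778,0,6.4,1],[0.277,0.778,0,6.4,1],[0.277,0.778,0,6.4,1],[0.277,0.778,0,6.4,1],[0.277,0.778,0,6.4,1],[0.277,0.778,0,6.4,1],[0.277,0.778,0,6.4,1],[0.277,0.778,0,6.4,1]]]'

```text
clock: 2.1
eef_pos: [0.4806, 0.2968, 0.2476]
tool_rot: [0.006, 1.0, -0.0, -0.0]
ft_force: [0.7, 0.1, 0.2]
grip_width: 0.0855
grasp_force: 0.0
```

```bash
cat >> h.py <<'E'
def st():
    o=get_obs();y=Ro.from_quat(o["tool_rot"]).as_matrix()[:,1];print("t",round(o["clock"],2),"p",np.round(o["eef_pos"]*1000,1),"yawY",round(np.degrees(np.arctan2(y[1],y[0])),1),"q",np.round(o["joint_pos"],2),"F",np.round(o["ft_force"],1),"T",np.round(o["ft_torque"],2),"w",round(o["grip_width"]*1000,1),"gf",round(o["grasp_force"],1))
E
python3 -c "from h import *;st()"
```

```text
t 2.1 p [480.6 296.8 247.6] yawY 89.4 q [ 0.55  0.37  0.19  1.39 -0.    0.56] F [0.7 0.1 0.2] T [0.02 0.04 0.02] w 85.5 gf 0.0
```

Request:
apply_moves --targets '[[[0.02,-0.035,-0.5,-1.2,1],[0,0,-0.7,0,1],[0,0,-0.7,0,1],[0,0,-0.6,0,1],[0,0,-0.44,0,1],[0,0,0,0,-1],[0,0,0,0,-1],[0,0,0,0,-1]]]'

```text
clock: 2.77
eef_pos: [0.482, 0.2943, 0.1317]
tool_rot: [0.019, 1.0, 0.0, 0.001]
ft_force: [-0.3, 0.0, 0.2]
grip_width: 0.0516
grasp_force: 0.0
```

Request:
apply_moves --targets '[[[0,0,0,0,-1],[0,0,0,0,-1],[0,0,0,0,-1],[0,0,0,0,-1]]]'

```text
clock: 3.1
eef_pos: [0.4827, 0.2956, 0.1329]
tool_rot: [0.019, 1.0, 0.002, 0.002]
ft_force: [-0.3, 3.8, 6.4]
grip_width: 0.0174
grasp_force: 60.0
```

```bash
python3 -c "from h import *;st()"
```

```text
t 3.1 p [482.7 295.6 132.9] yawY 87.9 q [ 0.55  0.44 -0.02  1.11  0.    0.59] F [-0.3  3.8  6.4] T [0.55 0.1  0.07] w 17.4 gf 60.0
```

Request:
apply_moves --targets '[[[0,0,0.25,0,-1],[0,0,0.4,0,-1],[0,0,0.6,0,-1],[0,0,0.6,0,-1],[0,0,0.5,0,-1],[0,0,0.2,0,-1]]]'

```text
clock: 3.6
eef_pos: [0.4819, 0.2935, 0.2354]
tool_rot: [0.019, 1.0, 0.0, 0.001]
ft_force: [-0.4, 0.4, -3.8]
grip_width: 0.0172
grasp_force: 59.6
```

Run:
```python
from h import *
st();p,d,c=cam("side");cv2.imwrite("pics/s1.png",p)
```

```text
t 3.6 p [481.9 293.5 235.4] yawY 87.8 q [ 0.55  0.37  0.15  1.35 -0.    0.59] F [-0.4  0.4 -3.8] T [ 0.06 -0.05  0.01] w 17.2 gf 59.6
```

View pics/s1.png

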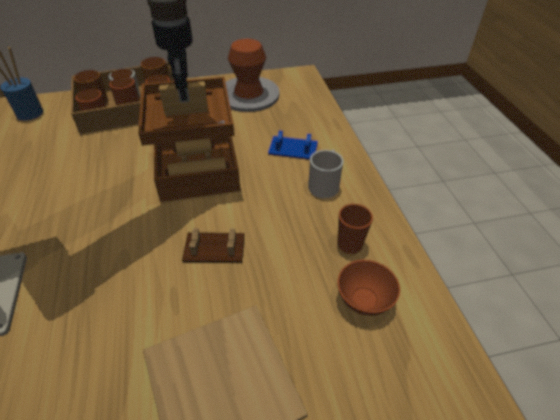

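The tray hangs level at (187,105), and both rollers now show in the crate: the longer one near (195,167), the shorter behind it (193,147). I carry the tray over to the board.

Request:
apply_moves --targets '[[[-0.01,-0.4,0,-0.6,-1],[-0.01,-0.7,0,-0.6,-1],[-0.01,-0.92,0,-0.6,-1],[-0.01,-0.92,0,-0.6,-1],[-0.01,-0.92,0,-0.6,-1],[-0.01,-0.92,0,-0.6,-1],[-0.01,-0.92,0,-0.6,-1],[-0.01,-0.92,0,-0.6,-1]]]'

```text
clock: 4.32
eef_pos: [0.4763, 0.027, 0.2309]
tool_rot: [0.061, 0.998, -0.001, -0.002]
ft_force: [1.7, -0.1, -4.3]
grip_width: 0.0172
grasp_force: 59.6
```

Request:
apply_moves --targets '[[[-0.01,-0.92,0,-0.6,-1],[-0.01,-0.92,0,-0.6,-1],[-0.01,-0.92,0,-0.6,-1],[-0.01,-0.92,0,-0.6,-1],[-0.02,-0.92,0,-0.6,-1],[-0.02,-0.92,0,-0.6,-1],[-0.02,-0.92,0,-0.6,-1],[-0.02,-0.7,0,-0.6,-1]]]'

```text
clock: 4.98
eef_pos: [0.4715, -0.2591, 0.2306]
tool_rot: [0.104, 0.995, -0.0, -0.002]
ft_force: [1.1, 0.9, -4.7]
grip_width: 0.0175
grasp_force: 59.6
```

Request:
apply_moves --targets '[[[-0.01,-0.4,0,-0.4,-1],[0,0,0,0,-1]]]'

```text
clock: 5.15
eef_pos: [0.4712, -0.2759, 0.2303]
tool_rot: [0.109, 0.994, -0.0, -0.002]
ft_force: [0.4, -0.9, -4.7]
grip_width: 0.0175
grasp_force: 59.8
```

Run:
```python
from h import *
st();p,d,c=cam("top");np.savez("top1.npz",p=p,d=d);P=pts(d,c)
cr=cv2.resize(p[205:320,100:260],None,fx=4.5,fy=4.5,interpolation=2);cv2.imwrite("pics/c2.png",cr)
# crate contents
for n,a in dict(crim=(.068,.08,120,235,215,315),).items():
    m=comp(P,*a);print(n,rect(P,m))
m=comp(P,.19,.21,325,470,200,340);print("tray rim",rect(P,m))
```

```text
t 5.15 p [ 471.2 -275.9  230.3] yawY 77.5 q [-0.53  0.34  0.1   1.33 -0.   -0.31] F [ 0.4 -0.9 -4.7] T [0.04 0.01 0.04] w 17.5 gf 59.8
crim (array([483.1, 297.1]), array([210.2, 200.5]), 88.9, 899, np.float64(73.8))
tray rim (array([ 476.4, -249.2]), array([147.5, 200.7]), 77.4, 536, np.float64(203.4))
```

View pics/c2.png

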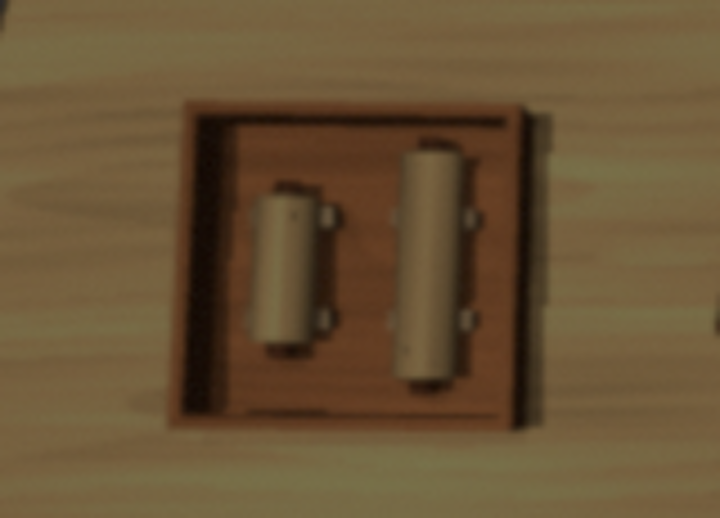

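The crop shows the short roller on the left, around (285,270), and the long one on the right, around (430,265), the -y side. I lower the tray onto the board.

Request:
apply_moves --targets '[[[0.06,0.04,-0.4,0.5,-1],[0,0,-0.7,0,-1],[0,0,-0.8,0,-1],[0,0,-0.8,0,-1],[0,0,-0.5,0,-1],[0,0,-0.3,0,-1],[0,0,-0.1,0,-1],[0,0,-0.05,0,-1]]]'

```text
clock: 5.87
eef_pos: [0.4741, -0.2693, 0.085]
tool_rot: [0.101, 0.995, 0.001, -0.002]
ft_force: [0.2, 0.5, -4.8]
grip_width: 0.0175
grasp_force: 59.7
```

Request:
apply_moves --targets '[[[0,0,-0.05,0,-1],[0,0,-0.03,0,-1],[0,0,0,0,-1]]]'

```text
clock: 6.12
eef_pos: [0.476, -0.2711, 0.0844]
tool_rot: [0.102, 0.995, -0.0, 0.001]
ft_force: [-0.3, 1.0, -4.5]
grip_width: 0.0171
grasp_force: 59.7
```

Request:
apply_moves --targets '[[[0,0,-0.05,0,-1],[0,0,-0.05,0,-1],[0,0,0,0,-1]]]'

```text
clock: 6.37
eef_pos: [0.4753, -0.2709, 0.0795]
tool_rot: [0.102, 0.995, -0.0, 0.0]
ft_force: [-1.1, -0.1, -5.2]
grip_width: 0.0171
grasp_force: 59.8
```

Request:
apply_moves --targets '[[[0,0,-0.03,0,-1],[0,0,-0.03,0,-1],[0,0,0,0,-1]]]'

```text
clock: 6.62
eef_pos: [0.4754, -0.2711, 0.0789]
tool_rot: [0.102, 0.995, -0.0, 0.001]
ft_force: [-4.7, 1.4, 7.1]
grip_width: 0.0174
grasp_force: 61.5
```

The tray touches down (7 N), so I release it and rise. Then I measure the rollers from the stored frame.

Request:
apply_moves --targets '[[[0,0,0,0,1],[0,0,0,0,1],[0,0,0,0,1],[0,0,0,0,1],[0,0,0,0,1],[0,0,0.5,0,1],[0,0,0.8,0,1],[0,0,0.9,0,1]]]'

```text
clock: 7.28
eef_pos: [0.4739, -0.27, 0.164]
tool_rot: [0.102, 0.995, 0.001, -0.002]
ft_force: [1.1, 0.0, 0.2]
grip_width: 0.0854
grasp_force: 0.0
```

Request:
apply_moves --targets '[[[0,0,0.9,0,1],[0,0,0.7,0,1]]]'

```text
clock: 7.45
eef_pos: [0.4759, -0.2712, 0.232]
tool_rot: [0.102, 0.995, -0.001, 0.001]
ft_force: [0.9, -0.4, -0.3]
grip_width: 0.0851
grasp_force: 0.0
```

Run:
```python
from h import *
st()
z=np.load("top1.npz");P=pts(z["d"],cal("top"))
for u in ((150,173),(182,206)):
    m=comp(P,.05,.066,u[0],u[1],228,296);print("roll",rect(P,m),P[m].mean(0)*1000,np.round(cv2.boxPoints(cv2.minAreaRect((P[m][:,:2]*1000).astype(np.float32)))).tolist())
```

```text
t 7.45 p [ 475.9 -271.2  232. ] yawY 78.3 q [-0.52  0.34  0.1   1.33 -0.   -0.31] F [ 0.9 -0.4 -0.3] T [ 0.03 -0.   -0.01] w 85.1 gf 0.0
roll (array([481.4, 340.6]), array([ 38.5, 108.5]), 88.8, 422, np.float64(58.4)) [481.72247321 339.9850139   58.00900733] [[427.0, 322.0], [535.0, 320.0], [536.0, 359.0], [428.0, 361.0]]
roll (array([483.5, 250.9]), array([ 38.2, 158.7]), 87.9, 650, np.float64(58.5)) [482.21533298 250.02906416  58.29842907] [[403.0, 235.0], [562.0, 229.0], [563.0, 267.0], [405.0, 273.0]]
```

Sizes agree: 159 mm for the long roller, 109 mm for the short one. The long roller is at (483, 251) with yaw about -2°. Only 51 mm lie between its axis and the wall, so I go in with the opening cut to about 60 mm.

Request:
apply_moves --targets '[[[0.01,0.4,0,0.6,1],[0.01,0.7,0,0.6,1],[0.01,0.9,0,0.6,1],[0.01,0.9,0,0.6,1],[0.01,0.9,0,0.6,1],[0.01,0.9,0,0.6,1],[0.01,0.9,0,0.6,1],[0.01,0.9,0,0.6,1]]]'

```text
clock: 8.12
eef_pos: [0.4784, -0.0093, 0.2292]
tool_rot: [0.06, 0.998, -0.0, 0.0]
ft_force: [0.5, -0.8, 0.0]
grip_width: 0.0854
grasp_force: 0.0
```

Request:
apply_moves --targets '[[[0.01,0.9,0,0.6,0.4],[0.01,0.9,0,0.6,0.4],[0.02,0.9,0,0.6,0.4],[0.02,0.9,0,0.6,0.4],[0.02,0.9,0,0.6,0.4],[0.02,0.9,0,0.6,0.4],[0.02,0.75,0,0.6,0.4],[0.02,0.4,0,0.6,0.4]]]'

```text
clock: 8.78
eef_pos: [0.4839, 0.2547, 0.2288]
tool_rot: [0.016, 1.0, 0.001, 0.0]
ft_force: [-0.2, -0.9, -0.4]
grip_width: 0.0597
grasp_force: 0.0
```

Request:
apply_moves --targets '[[[0,0,-0.7,0.2,0.4],[0,0,-0.9,0,0.4],[0,0,-0.7,0,0.4],[0,0,-0.3,0,0.4],[0,0,0,0,0.4],[0,0,0,0,0.4]]]'

```text
clock: 9.28
eef_pos: [0.4838, 0.251, 0.1245]
tool_rot: [0.016, 1.0, -0.0, -0.001]
ft_force: [-0.2, -0.4, 0.6]
grip_width: 0.0601
grasp_force: 0.0
```

Run:
```python
from h import *
for i in range(3): st();p,d,c=cam("top")
P=pts(d,c);m=comp(P,.05,.066,182,206,228,296);print("roll",rect(P,m))
```

```text
t 9.28 p [483.8 251.  124.5] yawY 88.1 q [ 0.48  0.41 -0.09  1.07 -0.    0.51] F [-0.2 -0.4  0.6] T [-0.03 -0.07  0.01] w 60.1 gf 0.0
t 9.33 p [484.8 251.4 125.8] yawY 88.1 q [ 0.48  0.41 -0.08  1.07 -0.    0.51] F [0.8 0.9 0.7] T [ 0.05  0.01 -0.03] w 59.9 gf 0.0
t 9.38 p [485.3 251.6 126.5] yawY 88.1 q [ 0.48  0.41 -0.08  1.07  0.    0.51] F [ 1.  -0.4 -0.3] T [-0.04 -0.03  0.02] w 59.7 gf 0.0
roll (array([443.8, 246.7]), array([57.9, 24.8]), 0.6, 158, np.float64(59.0))
```

Request:
apply_moves --targets '[[[-0.03,0,-0.5,0,0.4],[0,0,-0.7,0,0.4],[0,0,-0.5,0,0.4],[0,0,-0.3,0,0.4],[0,0,-0.14,0,0.4],[0,0,0,0,0.4]]]'

```text
clock: 9.93
eef_pos: [0.4843, 0.2519, 0.0456]
tool_rot: [0.017, 1.0, 0.001, 0.003]
ft_force: [-9.5, -0.4, 23.1]
grip_width: 0.0596
grasp_force: 9.9
```

```bash
python3 -c "from h import *;st()"
```

```text
t 9.93 p [484.3 251.9  45.6] yawY 88.1 q [ 0.48  0.5  -0.19  0.88 -0.    0.51] F [-9.5 -0.4 23.1] T [-1.27  1.61 -0.42] w 59.6 gf 9.9
```

The fingers' outer side is touching the crate's -y wall top: the moment puts the contact at y about 200, with 23 N. I back off, narrow to 50 mm and go in again 1.5 mm farther in.

Request:
apply_moves --targets '[[[0,0,0.5,0,0.4],[0,0.04,0.5,0,0.17],[0,0,0,0,0.17],[0,0,0,0,0.17],[0,0,0,0,0.17]]]'

```text
clock: 10.35
eef_pos: [0.4835, 0.2528, 0.0801]
tool_rot: [0.016, 1.0, 0.0, 0.001]
ft_force: [-0.4, 0.8, 0.2]
grip_width: 0.0501
grasp_force: 0.0
```

Run:
```python
from h import *
st();p,d,c=cam("side");np.savez("s2.npz",p=p,d=d)
u,v=proj([.483,.25,.06],c)[0].astype(int);print(u,v)
cv2.imwrite("pics/s2.png",cv2.resize(p[v-60:v+50,u-70:u+70],None,fx=5,fy=5,interpolation=2))
```

```text
t 10.35 p [483.5 252.8  80.1] yawY 88.1 q [ 0.48  0.46 -0.14  0.97 -0.    0.51] F [-0.4  0.8  0.2] T [ 0.01  0.04 -0.01] w 50.1 gf 0.0
195 164
```

View pics/s2.png

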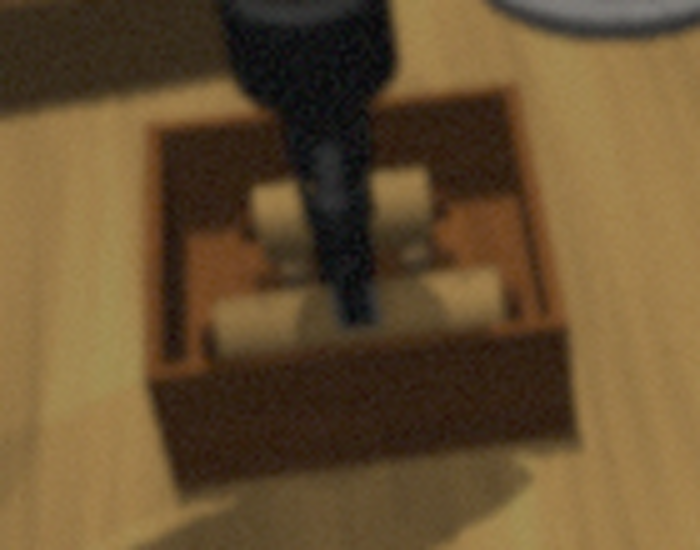

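The fingers stand over the middle of the long roller (350,310 in the crop) and both rollers are undisturbed. I go down again.

Request:
apply_moves --targets '[[[0,0,-0.4,0,0.17],[0,0,-0.3,0,0.17],[0,0,-0.15,0,0.17],[0,0,0,0,0.17]]]'

```text
clock: 10.73
eef_pos: [0.4822, 0.2522, 0.0453]
tool_rot: [0.017, 1.0, -0.001, -0.001]
ft_force: [-1.5, -0.4, 2.3]
grip_width: 0.05
grasp_force: 0.9
```

Request:
apply_moves --targets '[[[0,0,-0.1,0,0.17],[0,0,0,0,0.17]]]'

```text
clock: 10.9
eef_pos: [0.4829, 0.2524, 0.0444]
tool_rot: [0.017, 1.0, -0.001, 0.0]
ft_force: [-7.5, -1.8, 23.9]
grip_width: 0.0501
grasp_force: 9.8
```

```bash
python3 -c "from h import *;st()"
```

```text
t 10.9 p [482.9 252.4  44.4] yawY 88.1 q [ 0.48  0.5  -0.18  0.89 -0.    0.52] F [-7.5 -1.8 23.9] T [-1.48  1.44 -0.36] w 50.1 gf 9.8
```

Contact again at TCP z of about 45, independent of the opening. That is only 3–5 mm above the ideal height and the pads already span the roller's axis, so I unload by 2 mm and grip here.

Request:
apply_moves --targets '[[[0,0,0.17,0,0.17],[0,0,0,0,0.17]]]'

```text
clock: 11.07
eef_pos: [0.4835, 0.253, 0.0492]
tool_rot: [0.016, 1.0, 0.0, 0.001]
ft_force: [0.0, 0.3, -0.4]
grip_width: 0.0503
grasp_force: 0.0
```

Request:
apply_moves --targets '[[[0,0,0,0,-1],[0,0,0,0,-1],[0,0,0,0,-1],[0,0,0,0,-1]]]'

```text
clock: 11.4
eef_pos: [0.4835, 0.2553, 0.0491]
tool_rot: [0.016, 1.0, 0.003, 0.0]
ft_force: [-2.7, 4.5, 8.4]
grip_width: 0.038
grasp_force: 59.6
```

```bash
python3 -c "from h import *;st()"
```

```text
t 11.4 p [483.5 255.3  49.1] yawY 88.2 q [ 0.48  0.5  -0.18  0.89  0.    0.51] F [-2.7  4.5  8.4] T [1.12 0.55 0.09] w 38.0 gf 59.6
```

Request:
apply_moves --targets '[[[0,0,0.1,0,-1],[0,0,0.2,0,-1],[0,0,0.2,0,-1],[0,0,0,0,-1]]]'

```text
clock: 11.73
eef_pos: [0.4837, 0.2527, 0.0694]
tool_rot: [0.017, 1.0, 0.0, 0.001]
ft_force: [1.5, 0.5, -1.3]
grip_width: 0.0382
grasp_force: 60.3
```

Run:
```python
from h import *
st();p,d,c=cam("side");P=pts(d,c)
u,v=proj([.483,.25,.07],c)[0].astype(int)
cv2.imwrite("pics/s3.png",cv2.resize(p[v-60:v+50,u-70:u+70],None,fx=5,fy=5,interpolation=2))
```

```text
t 11.73 p [483.7 252.7  69.4] yawY 88.1 q [ 0.48  0.47 -0.16  0.94 -0.    0.51] F [ 1.5  0.5 -1.3] T [-0.02 -0.02  0.01] w 38.2 gf 60.3
```

View pics/s3.png

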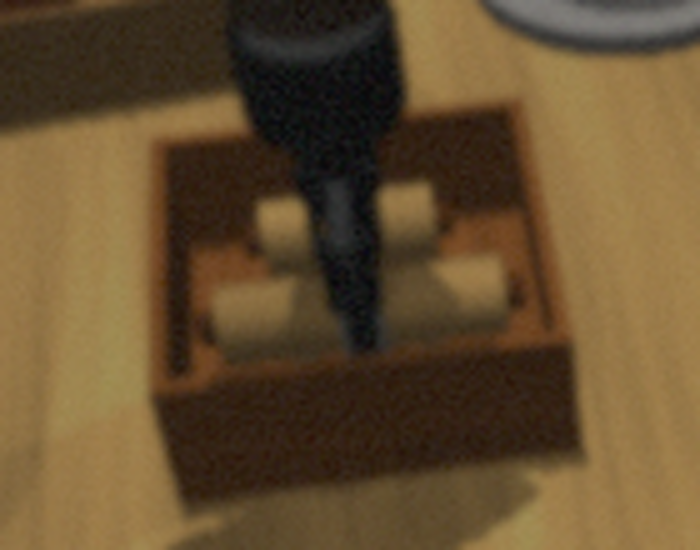

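The long roller (360,310 in the crop) is off its saddles and held level; the short one lies undisturbed behind. I lift clear and measure the held roller and the cradle.

Request:
apply_moves --targets '[[[0,0,0.5,0,-1],[0,0,0.8,0,-1],[0,0,0.6,0,-1],[0,0,0.3,0,-1],[0,0,0,0,-1]]]'

```text
clock: 12.2
eef_pos: [0.485, 0.2535, 0.1595]
tool_rot: [0.017, 1.0, 0.001, 0.003]
ft_force: [0.2, 0.4, -2.7]
grip_width: 0.0378
grasp_force: 60.6
```

Run:
```python
from h import *
st();p,d,c=cam("top");P=pts(d,c);st()
np.savez("top2.npz",p=p,d=d)
u,v=proj([.483,.25,.15],c)[0].astype(int)
m=comp(P,.1,.18,u-25,u+20,v-45,v+45);print(rect(P,m))
# ends of the held roller: points beyond +-40 mm along x
for s in(-1,1):
    q=P[m];q=q[s*(q[:,0]-.483)>.045];print(s,len(q),q.mean(0)*1000,np.abs(q[:,0]-.483).max()*1000,np.percentile(q[:,1],[2,98])*1000,np.percentile(q[:,2],95)*1000)
m=comp(P,.006,.02,255,300,230,290);print("base",rect(P,m))
m=comp(P,.006,.06,255,300,230,290);g=p[...,0].astype(int);print("blue ch",np.percentile(g[m],[10,50,90]))
pale=m&(g>(np.percentile(g[m],20)+np.percentile(g[m],98))/2)
n,l,s,ce=cv2.connectedComponentsWithStats(pale.astype(np.uint8))
for i in range(1,n):
    if s[i,4]>15: print("pale",s[i,4],ce[i],rect(P,l==i))
```

```text
t 12.2 p [485.  253.5 159.5] yawY 88.1 q [ 0.48  0.38 -0.04  1.15 -0.    0.51] F [ 0.2  0.4 -2.7] T [ 0.04 -0.06  0.  ] w 37.8 gf 60.6
t 12.25 p [483.9 253.  157.5] yawY 88.1 q [ 0.48  0.38 -0.04  1.15 -0.    0.51] F [ 0.3 -0.2 -2.1] T [-0.02 -0.    0.03] w 38.0 gf 60.6
(array([534.4, 246.9]), array([59.6, 35.8]), 0.3, 229, np.float64(167.3))<stdin>:8: RuntimeWarning: Mean of empty slice.
  ret = um.true_divide(
Traceback (most recent call last):
ValueError: zero-size array to reduction operation maximum which has no identity
```

Run:
```python
from h import *
z=np.load("top2.npz");p,d=z["p"],z["d"];c=cal("top");P=pts(d,c)
q=P[comp(P,.1,.18,185,215,210,262)];q=q[q[:,0]>.515];print("far end",q[:,0].max(),np.percentile(q[:,1],[2,98]),np.percentile(q[:,2],[50,95]))
m=comp(P,.006,.06,255,300,230,290);print("base",rect(P,m))
g=p[...,0].astype(int)
pale=m&(g>(np.percentile(g[m],20)+np.percentile(g[m],98))/2)
n,l,s,ce=cv2.connectedComponentsWithStats(pale.astype(np.uint8))
for i in range(1,n):
    if s[i,4]>15: print("pale",s[i,4],ce[i],rect(P,l==i),P[l==i].mean(0))
```

```text
far end 0.5642275880427459 [0.22931872 0.25538828] [0.16752383 0.1751031 ]
base (array([494.4,  21.5]), array([ 83.2, 136.7]), 75.1, 1169, np.float64(11.4))
pale 83 [279.40963855 244.89156627] (array([535.3,  13.2]), array([51.6, 15.8]), 77.6, 83, np.float64(35.7)) [0.53352831 0.01340741 0.03435707]
pale 84 [273.19047619 272.61904762] (array([455.6,  32.3]), array([53.3, 13.1]), 78.9, 84, np.float64(36.2)) [0.45546912 0.03177625 0.03498814]
```

Request:
apply_moves --targets '[[[0.03,-0.4,0,-1.2,-1],[0.03,-0.7,0,-1.2,-1],[0.03,-0.8,0,-1.2,-1],[0.03,-0.8,0,-1.2,-1],[0.03,-0.8,0,-1.2,-1],[0.03,-0.8,0,-1.2,-1],[0.03,-0.75,0,-1.2,-1],[0.03,-0.5,0,-1.2,-1]]]'

```text
clock: 12.92
eef_pos: [0.4908, 0.028, 0.1542]
tool_rot: [0.102, 0.995, -0.001, -0.002]
ft_force: [0.5, -0.2, -1.7]
grip_width: 0.0381
grasp_force: 60.7
```

Request:
apply_moves --targets '[[[0.03,-0.24,0,-1.2,-1],[0,0,-0.5,0,-1],[0,0,-0.8,0,-1],[0,0,-0.4,0,-1],[0,0,-0.2,0,-1],[0,0,0,0,-1],[0,0,0,0,-1]]]'

```text
clock: 13.5
eef_pos: [0.4935, 0.0216, 0.0799]
tool_rot: [0.11, 0.994, -0.0, -0.001]
ft_force: [-0.4, -1.0, -1.7]
grip_width: 0.0383
grasp_force: 60.7
```

Run:
```python
from h import *
ps=[]
for i in range(3): st();p,d,c=cam("side")
a=cv2.resize(p[180:300,150:280],None,fx=3,fy=3,interpolation=2)
p2,d2,c2=cam("top");b=cv2.resize(p2[220:300,235:320],None,fx=4.5,fy=4.5,interpolation=2);P=pts(d2,c2)
cv2.imwrite("pics/s4.png",np.hstack([a,b]))
m=comp(P,.05,.105,235,320,220,300);q=P[m];print(rect(P,m))
for s in(-1,1):
    k=q[s*(q[:,0]-.495)>.05]
    if len(k): print(s,len(k),k.mean(0)*1000,(s*(k[:,0]-.495)).max()*1000,np.percentile(k[:,2],[50,95]))
```

```text
t 13.5 p [493.5  21.6  79.9] yawY 77.4 q [ 0.04  0.37 -0.28  0.92  0.    0.26] F [-0.4 -1.  -1.7] T [ 0.01 -0.05 -0.03] w 38.3 gf 60.7
t 13.55 p [494.4  21.5  80.8] yawY 77.4 q [ 0.04  0.37 -0.28  0.92  0.    0.26] F [-0.  -0.5 -2.8] T [ 0.1  -0.02 -0.01] w 38.1 gf 60.7
t 13.6 p [494.8  21.5  81.3] yawY 77.4 q [ 0.04  0.37 -0.28  0.92  0.    0.26] F [-0.2 -0.4 -1.5] T [ 0.   -0.04  0.03] w 38.2 gf 60.7Traceback (most recent call last):
  File "<stdin>", line 7, in <module>
  File "h.py", line 24, in comp
    n,l,s,_=cv2.connectedComponentsWithStats(m);return l==1+np.argmax(s[1:,4])
                                                            ~~~~~~~~~^^^^^^^^^
    return _wrapfunc(a, 'argmax', axis=axis, out=out, **kwds)
    return bound(*args, **kwds)
ValueError: attempt to get argmax of an empty sequence
```

View pics/s4.png

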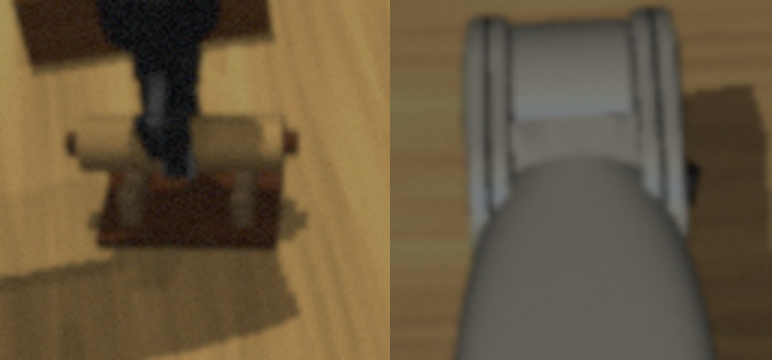

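The roller hangs level above the cradle: knobs at crop (72,140) and (297,140), saddles at (133,195) and (243,195), so it is about centred. I check that numerically with the side depth.

```bash
cat > cr.py <<'E'
from h import *
def chk(zr):
    p,d,c=cam("side");P=pts(d,c);a=np.radians(-12.7);e=np.array([np.cos(a),np.sin(a)]);f=np.array([-e[1],e[0]])
    R=P[180:300,150:290].reshape(-1,3);g=p[180:300,150:290].reshape(-1,3).astype(int)
    q=R[:,:2]-[.495,.0215];U=q@e*1000;V=q@f*1000;Z=R[:,2]*1000
    ok=(np.abs(U)<110)&(np.abs(V)<60)
    r=ok&(Z>zr)&(Z<130)&(np.abs(V)<35)
    k=r&(np.abs(U)>30);print("roller U",np.percentile(U[k],[0,1,99,100]).round(1),"top z",[np.percentile(Z[r&(U*s>35)&(np.abs(U)<68)],97).round(1) for s in(-1,1)])
    for s in(-1,1):
        t=r&(U*s>35)&(np.abs(U)<68);A=np.c_[2*V[t],2*Z[t],np.ones(t.sum())];x=np.linalg.lstsq(A,V[t]**2+Z[t]**2,rcond=None)[0];print(s,"axis V,Z",x[:2].round(1),"r",np.sqrt(x[2]+x[0]**2+x[1]**2).round(1))
    b=ok&(Z>5)&(Z<14);print("base U",np.percentile(U[b],[1,99]).round(1),"V",np.percentile(V[b],[1,99]).round(1))
    w=ok&(Z>18)&(Z<42);print("saddles",[(U[w&(U*s>0)].mean().round(1),V[w&(U*s>0)].mean().round(1)) for s in(-1,1)])
E
python3 -c "
from cr import *
st();chk(60)"
```

```text
t 13.7 p [495.   21.4  81.6] yawY 77.3 q [ 0.04  0.37 -0.28  0.92  0.    0.26] F [-0.2 -0.5 -2.5] T [ 0.02 -0.03 -0.  ] w 38.1 gf 60.7
roller U [-76.5 -74.8  80.4  82.2] top z [np.float64(94.4), np.float64(94.7)]
-1 axis V,Z [ 0.4 74.7] r 18.6
1 axis V,Z [ 1.7 75. ] r 18.9
base U [-62.6  65.3] V [-36.   28.9]
saddles [(np.float64(-37.7), np.float64(-9.6)), (np.float64(41.8), np.float64(-10.4))]
```

Centred within about 1–2 mm, level, and 23 mm to go.

Request:
apply_moves --targets '[[[0,0,-0.2,0,-1],[0,0,-0.15,0,-1],[0,0,-0.08,0,-1],[0,0,-0.05,0,-1],[0,0,0,0,-1]]]'

```text
clock: 14.17
eef_pos: [0.4935, 0.0215, 0.0612]
tool_rot: [0.11, 0.994, 0.0, -0.0]
ft_force: [-1.7, 0.9, 2.9]
grip_width: 0.0381
grasp_force: 61.0
```

Request:
apply_moves --targets '[[[0,0,-0.05,0,-1],[0,0,0,0,-1]]]'

```text
clock: 14.33
eef_pos: [0.4939, 0.0221, 0.0607]
tool_rot: [0.11, 0.994, 0.001, 0.0]
ft_force: [-4.5, 2.4, 12.3]
grip_width: 0.038
grasp_force: 62.1
```

```bash
python3 -c "
from cr import *
st();chk(45);st()"
```

```text
t 14.33 p [493.9  22.1  60.7] yawY 77.4 q [ 0.04  0.4  -0.31  0.87  0.    0.26] F [-4.5  2.4 12.3] T [ 0.57  1.07 -0.05] w 38.0 gf 62.1
roller U [-78.1 -76.7  79.3  81.2] top z [np.float64(74.2), np.float64(73.4)]
-1 axis V,Z [ 0.5 55.3] r 18.0
1 axis V,Z [ 1.8 53.7] r 18.5
base U [-62.4  65.3] V [-35.7  10.9]
saddles [(np.float64(-37.9), np.float64(-17.6)), (np.float64(42.4), np.float64(-18.3))]
t 14.38 p [494.   22.1  60.7] yawY 77.4 q [ 0.04  0.4  -0.31  0.87  0.    0.26] F [-4.4  2.2 13.6] T [ 0.54  1.09 -0.01] w 37.8 gf 62.1
```

Request:
apply_moves --targets '[[[0,0,0.03,0,-1],[0,0,0,0,0.1],[0,0,0,0,0.3],[0,0,0,0,1],[0,0,0,0,1],[0,0,0,0,1],[0,0,0,0,1]]]'

```text
clock: 14.97
eef_pos: [0.4938, 0.021, 0.0601]
tool_rot: [0.11, 0.994, -0.0, -0.0]
ft_force: [1.0, -0.9, 1.0]
grip_width: 0.0852
grasp_force: 0.0
```

```bash
python3 -c "
from cr import *
st();chk(45);st()"
```

```text
t 14.97 p [493.8  21.   60.1] yawY 77.3 q [ 0.04  0.4  -0.31  0.87 -0.    0.26] F [ 1.  -0.9  1. ] T [ 0.04 -0.02 -0.02] w 85.2 gf 0.0
roller U [-77.3 -75.7  80.   81.4] top z [np.float64(72.2), np.float64(72.4)]
-1 axis V,Z [ 5.  52.7] r 18.5
1 axis V,Z [ 3.1 53.6] r 17.6
base U [-62.5  65.3] V [-36.   13.8]
saddles [(np.float64(-37.9), np.float64(-17.0)), (np.float64(42.4), np.float64(-17.0))]
t 15.02 p [493.8  21.   60.1] yawY 77.3 q [ 0.04  0.4  -0.31  0.87 -0.    0.26] F [ 0.6 -0.7  0.7] T [-0.    0.03  0.04] w 85.4 gf 0.0
```

The roller is seated: top at 72 mm at both ends, centred on the saddles along x. Now I rise and return to the tray.

Request:
apply_moves --targets '[[[0,0,0.3,0,1],[0,0,0.7,0,1],[0,0,0.9,0,1],[0,0,0.9,0,1],[0,0,0.8,0,1],[0,0,0.6,0,1],[-0.04,-0.4,0,0.1,1],[-0.04,-0.7,0,0.1,1]]]'

```text
clock: 15.68
eef_pos: [0.4921, -0.0216, 0.2307]
tool_rot: [0.107, 0.994, 0.001, 0.003]
ft_force: [-0.3, 0.3, -0.9]
grip_width: 0.0857
grasp_force: 0.0
```

Request:
apply_moves --targets '[[[-0.05,-0.9,0,0.1,1],[-0.05,-0.9,0,0.1,1],[-0.05,-0.9,0,0.1,1],[-0.05,-0.9,0,0.1,1],[-0.05,-0.9,0,0.1,1],[-0.05,-0.8,0,0.1,1],[-0.05,-0.6,0,0.1,1],[-0.05,-0.3,0,0.1,1]]]'

```text
clock: 16.35
eef_pos: [0.4741, -0.2739, 0.228]
tool_rot: [0.103, 0.995, -0.0, -0.0]
ft_force: [0.0, 0.4, 0.0]
grip_width: 0.085
grasp_force: 0.0
```

Run:
```python
from cr import *
st();chk(45)
p,d,c=cam("top");np.savez("top3.npz",p=p,d=d);P=pts(d,c);st()
m=comp(P,.043,.06,325,440,210,330);print("tray rim",rect(P,m),np.round(cv2.boxPoints(cv2.minAreaRect((P[m][:,:2]*1000).astype(np.float32)))).tolist())
m=comp(P,.086,.105,355,410,240,300);print("grip",rect(P,m))
m=comp(P,.068,.08,120,235,215,315);print("crate",rect(P,m),np.round(cv2.boxPoints(cv2.minAreaRect((P[m][:,:2]*1000).astype(np.float32)))).tolist())
m=comp(P,.05,.066,150,173,228,296);print("short",rect(P,m))
m=comp(P,.055,.08,240,310,225,295);print("long",rect(P,m))
```

```text
t 16.35 p [ 474.1 -273.9  228. ] yawY 78.1 q [-0.52  0.34  0.09  1.32 -0.   -0.32] F [0.  0.4 0. ] T [0.05 0.01 0.  ] w 85.0 gf 0.0Traceback (most recent call last):
  File "<stdin>", line 2, in <module>
  File "cr.py", line 8, in chk
    k=r&(np.abs(U)>30);print("roller U",np.percentile(U[k],[0,1,99,100]).round(1),"top z",[np.percentile(Z[r&(U*s>35)&(np.abs(U)<68)],97).round(1) for s in(-1,1)])
                                                                                           ~~~~~~~~~~~~~^^^^^^^^^^^^^^^^^^^^^^^^^^^^^^^^^
    return _quantile_unchecked(
        a, q, axis, out, overwrite_input, method, keepdims, weights)
    return _ureduce(a,
                    func=_quantile_ureduce_func,
    ...<5 lines>...
                    overwrite_input=overwrite_input,
                    method=method)
    r = func(a, **kwargs)
    result = _quantile(arr,
                       quantiles=q,
    ...<2 lines>...
                       out=out,
                       weights=wgt)
    slices_having_nans = np.isnan(arr[-1, ...])
                                  ~~~^^^^^^^^^
IndexError: index -1 is out of bounds for axis 0 with size 0
```

Run:
```python
from cr import *
p,d,c=cam("top");np.savez("top3.npz",p=p,d=d);P=pts(d,c);st()
def R(n,*a):
    try:
        m=comp(P,*a);print(n,rect(P,m),np.round(cv2.boxPoints(cv2.minAreaRect((P[m][:,:2]*1000).astype(np.float32)))).tolist())
    except Exception as e: print(n,"none")
R("tray rim",.043,.06,325,440,210,330);R("grip",.086,.105,355,410,240,300)
R("crate",.068,.08,120,235,215,315);R("short",.05,.066,150,173,228,296);R("long",.055,.08,240,310,225,295)
```

```text
t 16.45 p [ 474.1 -272.4  227.9] yawY 78.1 q [-0.52  0.34  0.09  1.32  0.   -0.31] F [ 0.   0.4 -0.2] T [ 0.03 -0.03 -0.03] w 85.4 gf 0.0
tray rim (array([ 476.1, -264.5]), array([189.4, 200.6]), 78.2, 466, np.float64(52.5)) [[359.0, -337.0], [555.0, -378.0], [594.0, -192.0], [397.0, -151.0]]
grip (array([ 451.6, -269.3]), array([19.4, 53.7]), 80.5, 144, np.float64(96.5)) [[423.0, -274.0], [476.0, -283.0], [480.0, -264.0], [427.0, -255.0]]
crate (array([482.5, 296.8]), array([210.1, 200.3]), 88.5, 897, np.float64(73.7)) [[380.0, 194.0], [580.0, 189.0], [585.0, 399.0], [385.0, 404.0]]
short (array([482.7, 340.5]), array([ 38. , 105.7]), 89.1, 421, np.float64(58.4)) [[430.0, 322.0], [535.0, 321.0], [536.0, 359.0], [430.0, 360.0]]
long (array([494.1,  21.4]), array([ 39., 159.]), 76.7, 743, np.float64(68.3)) [[412.0, 21.0], [567.0, -16.0], [576.0, 22.0], [421.0, 59.0]]
```

Long roller at (494, 21), yaw -13°, in the cradle; the short one is unmoved. Now I pick the tray up again.

Request:
apply_moves --targets '[[[0.03,0.04,-0.5,0,1],[0,0,-0.9,0,1],[0,0,-0.9,0,1],[0,0,-0.7,0,1],[0,0,-0.45,0,1],[0,0,-0.22,0,1],[0,0,0,0,1],[0,0,0,0,-1]]]'

```text
clock: 17.12
eef_pos: [0.4763, -0.2684, 0.082]
tool_rot: [0.101, 0.995, 0.0, 0.0]
ft_force: [-0.2, -0.3, -0.2]
grip_width: 0.0754
grasp_force: 0.0
```

Request:
apply_moves --targets '[[[0,0,0,0,-1],[0,0,0,0,-1],[0,0,0,0,-1],[0,0,0,0,-1],[0,0,0,0,-1],[0,0,0,0,-1]]]'

```text
clock: 17.62
eef_pos: [0.4764, -0.2701, 0.0827]
tool_rot: [0.102, 0.995, -0.001, 0.001]
ft_force: [-0.8, -0.9, 5.4]
grip_width: 0.0173
grasp_force: 60.1
```

```bash
python3 -c "from h import *;st()"
```

```text
t 17.62 p [ 476.4 -270.1   82.7] yawY 78.3 q [-0.52  0.46 -0.14  0.97 -0.   -0.31] F [-0.8 -0.9  5.4] T [-0.17  0.17  0.05] w 17.3 gf 60.1
```

Request:
apply_moves --targets '[[[0,0,0.25,0,-1],[0,0,0.5,0,-1],[0,0,0.8,0,-1],[0,0,0.8,0,-1],[0,0,0.7,0,-1],[0,0,0.5,0,-1],[0,0,0.25,0,-1],[0.01,0.4,0,0.6,-1]]]'

```text
clock: 18.28
eef_pos: [0.4771, -0.2557, 0.2358]
tool_rot: [0.098, 0.995, -0.002, 0.002]
ft_force: [0.1, 0.7, -3.4]
grip_width: 0.0171
grasp_force: 59.2
```

Request:
apply_moves --targets '[[[0.01,0.7,0,0.6,-1],[0.01,0.92,0,0.6,-1],[0.01,0.92,0,0.6,-1],[0.01,0.92,0,0.6,-1],[0.01,0.92,0,0.6,-1],[0.01,0.92,0,0.6,-1],[0.01,0.92,0,0.6,-1],[0.01,0.92,0,0.6,-1]]]'

```text
clock: 18.95
eef_pos: [0.4778, 0.034, 0.2321]
tool_rot: [0.055, 0.999, -0.0, -0.002]
ft_force: [0.8, -0.5, -4.7]
grip_width: 0.0173
grasp_force: 59.2
```

Request:
apply_moves --targets '[[[0.01,0.92,0,0.6,-1],[0.01,0.92,0,0.6,-1],[0.01,0.92,0,0.6,-1],[0.01,0.92,0,0.6,-1],[0.01,0.92,0,0.6,-1],[0.01,0.92,0,0.6,-1],[0.01,0.7,0,0.6,-1],[0.01,0.4,0,0.6,-1]]]'

```text
clock: 19.62
eef_pos: [0.4811, 0.3003, 0.2315]
tool_rot: [0.011, 1.0, -0.0, -0.002]
ft_force: [1.0, -0.8, -4.1]
grip_width: 0.0171
grasp_force: 59.3
```

Request:
apply_moves --targets '[[[0,0,-0.4,0,-1],[0,0,-0.6,0,-1],[0,0,-0.5,0,-1],[0,0,-0.2,0,-1],[0,0,0,0,-1],[0,0,0,0,-1]]]'

```text
clock: 20.12
eef_pos: [0.4821, 0.2967, 0.1648]
tool_rot: [0.013, 1.0, -0.001, -0.001]
ft_force: [0.2, 1.1, -3.9]
grip_width: 0.0168
grasp_force: 59.3
```

```bash
cat > tr.py <<'E'
from h import *
def tray(zr):
    st();p,d,c=cam("top");P=pts(d,c);st()
    m=comp(P,zr-.008,zr+.008,110,240,200,325);print("tray rim",rect(P,m),np.round(cv2.boxPoints(cv2.minAreaRect((P[m][:,:2]*1000).astype(np.float32)))).tolist())
    return p,P
E
python3 -c "
from tr import *
tray(get_obs()['eef_pos'][2]-.0275)"
```

```text
t 20.12 p [482.1 296.7 164.8] yawY 88.5 q [0.55 0.42 0.04 1.19 0.   0.58] F [ 0.2  1.1 -3.9] T [-0.01 -0.09 -0.01] w 16.8 gf 59.3
t 20.17 p [482.9 297.2 166. ] yawY 88.5 q [0.55 0.42 0.04 1.19 0.   0.58] F [-0.3 -0.5 -4. ] T [ 0.05 -0.05  0.02] w 17.2 gf 59.3
tray rim (array([479.9, 281.4]), array([185.7, 200.2]), 88.6, 424, np.float64(134.3)) [[378.0, 191.0], [578.0, 186.0], [582.0, 372.0], [382.0, 377.0]]
```

The tray is about 2 mm off in x and 3 mm off in y relative to the crate (6 mm play). I correct and lower it.

Request:
apply_moves --targets '[[[0.04,0.05,0,0,-1],[0,0,-0.2,0,-1],[0,0,-0.2,0,-1],[0,0,-0.1,0,-1],[0,0,-0.1,0,-1],[0,0,0,0,-1]]]'

```text
clock: 20.67
eef_pos: [0.4834, 0.2986, 0.1401]
tool_rot: [0.013, 1.0, -0.001, -0.001]
ft_force: [0.2, 0.6, -3.6]
grip_width: 0.0172
grasp_force: 59.3
```

Request:
apply_moves --targets '[[[0,0,-0.06,0,-1],[0,0,-0.06,0,-1],[0,0,0,0,-1]]]'

```text
clock: 20.92
eef_pos: [0.4845, 0.2993, 0.1369]
tool_rot: [0.013, 1.0, 0.0, 0.0]
ft_force: [0.2, -0.3, -5.1]
grip_width: 0.0171
grasp_force: 59.4
```

```bash
python3 -c "
from tr import *
tray(.111)"
```

```text
t 20.92 p [484.5 299.3 136.9] yawY 88.5 q [ 0.55  0.45  0.    1.13 -0.    0.58] F [ 0.2 -0.3 -5.1] T [-0.04 -0.02  0.04] w 17.1 gf 59.4
t 20.97 p [484.4 299.2 136.9] yawY 88.5 q [ 0.55  0.45  0.    1.13 -0.    0.58] F [-0.4  0.5 -5.3] T [ 0.01 -0.05  0.03] w 17.2 gf 59.4
tray rim (array([482. , 282.9]), array([184. , 200.4]), 88.9, 354, np.float64(106.4)) [[380.0, 193.0], [580.0, 189.0], [584.0, 373.0], [384.0, 377.0]]
```

Request:
apply_moves --targets '[[[0,0,-0.03,0,-1],[0,0,-0.03,0,-1],[0,0,0,0,-1]]]'

```text
clock: 21.22
eef_pos: [0.4844, 0.2993, 0.1367]
tool_rot: [0.013, 1.0, 0.001, 0.001]
ft_force: [-4.1, -1.9, 6.8]
grip_width: 0.0175
grasp_force: 61.2
```

Request:
apply_moves --targets '[[[0,0,-0.02,0,-1],[0,0,-0.02,0,-1],[0,0,0,0,-1]]]'

```text
clock: 21.47
eef_pos: [0.4844, 0.2993, 0.1366]
tool_rot: [0.013, 1.0, 0.001, 0.001]
ft_force: [-6.9, -3.3, 15.5]
grip_width: 0.0175
grasp_force: 62.2
```

Contact at TCP z of 136.6 mm. The grip offset of +4.7 mm taken on the board predicts 136.7, so the tray is fully seated. I release and rise.

Request:
apply_moves --targets '[[[0,0,0.04,0,-1],[0,0,0,0,0],[0,0,0,0,1],[0,0,0,0,1],[0,0,0,0,1],[0,0,0.4,0,1],[0,0,0.8,0,1],[0,0,0.9,0,1]]]'

```text
clock: 22.13
eef_pos: [0.4829, 0.2983, 0.2166]
tool_rot: [0.013, 1.0, -0.002, -0.003]
ft_force: [0.1, 0.7, -0.0]
grip_width: 0.0857
grasp_force: 0.0
```

Request:
apply_moves --targets '[[[0,-0.4,0.3,0,1],[-0.3,-0.8,0,0,1],[-0.4,-0.9,0,0,1],[-0.4,-0.9,0,0,1],[-0.4,-0.9,0,0,1],[-0.4,-0.9,0,0,1],[-0.4,-0.9,0,0,1],[-0.4,-0.9,0,0,1]]]'

```text
clock: 22.8
eef_pos: [0.375, 0.0335, 0.23]
tool_rot: [0.013, 1.0, -0.0, 0.0]
ft_force: [1.3, -0.5, 0.7]
grip_width: 0.0856
grasp_force: 0.0
```

Request:
apply_moves --targets '[[[0,-0.9,0,0,1],[0,-0.9,0,0,1],[0,-0.9,0,0,1],[0,-0.9,0,0,1],[0,-0.6,0,0,1],[0,-0.3,0,0,1],[0,0,0,0,1]]]'

```text
clock: 23.38
eef_pos: [0.376, -0.1474, 0.23]
tool_rot: [0.015, 1.0, -0.0, 0.0]
ft_force: [0.3, 0.0, 0.2]
grip_width: 0.0854
grasp_force: 0.0
```

Run:
```python
from tr import *
p,P=tray(.106);cv2.imwrite("pics/top9.png",p)
m=comp(P,.143,.158,150,190,235,290);print("grip",rect(P,m))
m=comp(P,.055,.08,240,310,225,295);print("long",rect(P,m))
for n,a in dict(mug=(.04,.12,205,245,135,175),tum=(.04,.12,280,310,135,172),bowl=(.02,.08,320,370,138,185)).items():print(n,rect(P,comp(P,*a)))
```

```text
t 23.38 p [ 376.  -147.4  230. ] yawY 88.3 q [-0.37  0.06 -0.26  1.25 -0.   -0.34] F [0.3 0.  0.2] T [ 0.02 -0.   -0.04] w 85.4 gf 0.0
t 23.43 p [ 375.8 -146.   229.9] yawY 88.3 q [-0.37  0.06 -0.26  1.25  0.   -0.34] F [-0.9 -0.2  0.2] T [-0.03  0.02 -0.04] w 85.4 gf 0.0
tray rim (array([482.9, 296.1]), array([210. , 200.5]), 88.5, 785, np.float64(105.7)) [[380.0, 194.0], [580.0, 189.0], [586.0, 398.0], [385.0, 404.0]]
grip (array([482.5, 295.3]), array([19.2, 98.8]), 88.2, 277, np.float64(150.1))
long (array([494.2,  21.3]), array([ 39.2, 159.3]), 77.0, 746, np.float64(68.5))
mug (array([799.2, 164.3]), array([105.2,  78.2]), 27.4, 403, np.float64(75.5))
tum (array([790.6, -32. ]), array([70.2, 70.2]), 0.8, 342, np.float64(81.0))
bowl (array([ 771.7, -173.5]), array([117.1, 117.9]), 44.9, 752, np.float64(39.5))
```

View pics/top9.png

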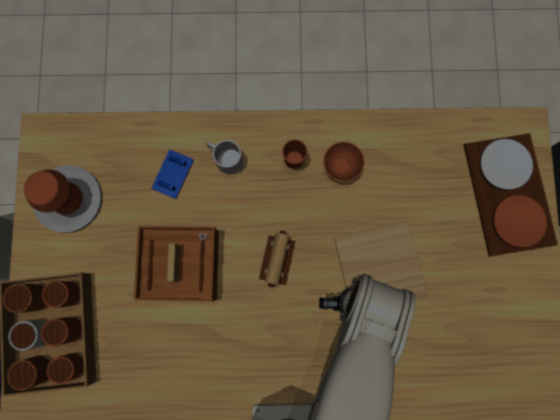

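The tray is seated on the crate at (176,264), with its rim at 105.7 mm as at the start. The long roller lies in the dark cradle at (277,259), the board is bare and the pots are unmoved. I hand the job in.

```bash
python3 -c "
from workcell import order;print(order.job_done())"
```

```text
the job is handed in; nothing more can be done
None
```

The job is handed in at about 23 s: the long roller lies centred in the dark cradle and the tray is fully seated back on the crate; the pots are unmoved and the short roller had not moved when last seen, before the tray went back on. The gripper did touch down twice inside the crate with about 24 N, under the 40 N limit.

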